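# Switch the toaster oven on and hold the tester pen on its red test spot

## Task

Check the toaster oven's casing for stray voltage: with the tester pen still in its dock, turn the timer knob on top of the oven clockwise from off fully to on, then take the pen out of its dock and hold it upright with its tip on the red spot on the oven's top, pressed lightly so that the sprung brass tip is pushed in only part of the way. Never press hard, and leave the other things on the table where they are. Finish while still holding the pen on the red spot, with the oven on.

Things in the scene. Friction and masses are not known exactly. Their poses are not given: they have to be found in the camera images.
- oven: White plastic toaster oven, 240 mm deep (x) by 360 mm wide (y), flat top 185 mm above the table; fixed to the table. Origin: centre of its underside, on the table. +x axis points to the dark glass door (its steel handle stands out another 26 mm), z up. The timer knob is on the top near its -y end.
- timer (a joint): Angle of the timer knob, rad. 0 = off (black tick), 1.4 = on (red tick), with a stop at each end; grows as the knob turns clockwise seen from above. It counts as on above 1.25. Friction holds it where it is left (0.06 N m).
- timer_grip (a point): Grip point of the black timer knob, on its vertical axis, 37 mm above the oven's top; the frame turns with the knob. The knob is an upright bar, 42 mm long along this frame's x, 14 mm thick along y, its top 7 mm above this point; below it a disc of 44 mm diameter whose top is 23 mm below this point, on a flat grey base of 68 mm diameter.
- red_spot: Red test spot: flat round metal pad, 24 mm in diameter, 2 mm thick, fixed on the oven's top. Origin: centre of its underside (level with the oven's top); its upper face is 2 mm above the origin.
- blue_spot: Blue spot of the same size as the red one, also on the oven's top; not to be tested.
- dock: Grey charging dock, block 70 x 70 x 50 mm high, fixed to the table, with one vertical round hole (15 mm) through its middle in which the pen stands. Origin: centre of its underside.
- pen: Yellow tester pen, 150 mm long, 80 g, upright in the dock. Origin: point of its tip when fully out; z up along the pen. Brass tip 5 mm thick from z = 0 to 12 mm, black round nose 12 mm thick up to 45 mm, square barrel 20 x 20 mm (faces along x, y) from 45 to 150 mm. In the dock the barrel's shoulder rests on the dock's top: origin 5 mm above the table, upper end at 155 mm.
- pen_point (a point): The point of the pen's sprung brass tip (moves up the pen as the tip is pushed in).
- pen_tip (a joint): How far the brass tip is pushed in, m: 0 = fully out, 0.012 = fully in (hard stop). Spring: 1.4 N to start moving, then 0.35 N per mm, 5.6 N fully in.
- baking_tray: Stainless steel baking tray 180 x 300 x 22 mm, loose. Origin: centre of its underside.
- paddle: Bamboo rice paddle about 190 mm long, 7 mm thick, lying loose. Origin: under its middle; blade along +x.
- bento: Small aluminium bento box 114 x 174 x 52 mm high, loose. Origin: centre of its underside.
- cupcake_mold: Mint silicone cupcake mold with four cups, 160 x 160 x 32 mm high, loose. Origin: centre of its underside.
- mug: Blue mug, 80 mm in diameter, 90 mm high, loose. Origin: centre of its underside.
- salt_jar: Glass jar with white lid, 60 mm in diameter, 85 mm high, loose. Origin: centre of its underside.
Mind the look-alikes: they are no part of the job. What is shaped like the dock but blue or purple is not meant.

How it is judged:
By the outcome, as a careful person would: the job done as asked, in the order asked, and still so for the second after the job is handed in, while the arm keeps its last pose, push and grip.
It also fails if it takes over 58 s, if anything falls off the work surface, if the arm or the gripper's body presses on something with over 40 N, if the wrist force passes 120 N, or if a joint passes its speed limit or range.

## Robot

A 6-joint arm with a two-finger parallel gripper is mounted at the origin on the work surface. World frame = base frame: x ahead of the robot, y to its left, z up, the work surface at z = 0. Lengths are in mm, angles in degrees, forces in N, time in s.
With the tool pointing down it reaches from about 350 to 850 mm from the base axis. Payload 8.1 kg.
Tool frame: the origin (TCP) lies at the very end of the fingers, on their centre line; the grasp point (between the pads) lies r.tcp_to_grasp behind it (r.tcp_to_grasp is the distance from the TCP to the grasp point, in mm); z points along the fingers, y is the line along which they close (so a half turn about z gives the same grasp; the last joint's range is limited). The gripper opens to 85 mm and grips with 20 to 120 N. Pads are 22 mm wide; open, the fingers measure 114 mm over their backs; the gripper's body (76 mm by 85 mm) begins 54 mm behind the grasp point. The pads swing forward as they close: fully open they stand 13 mm farther back than shut.
Start: joints at [-75.367, 7.471, 85.268, -0, 87.261, -4.893], TCP at [200.565, -565.49, 231.292] pointing down, gripper open.
Joint ranges: [-169.43, 169.43], [-51.17, 129.36], [1.28, 143.12], [-76.62, 256.62], [0, 156.53], [-152.29, 152.29]. Speed limits (degrees/s): [136.94, 136.94, 159.86, 180, 180, 180].

## Interface

Orientations are given as [roll, pitch, yaw] about the fixed x, y, z axes, in that order (R = Rz(yaw) Ry(pitch) Rx(roll)).
In Python, from bench import sense, viewer, order, r gives the robot as it stands.
- The arm moves only by the tool carry_out, never from a script. Its argument "increments" is one flat list of numbers, 7 for each row, row after row: the shift along the tool's x, y, z as a fraction of full scale, then the turn, a rotation vector about the tool's x, y, z as a fraction of full scale, then the opening, from -1 (shut) to 1 (fully open). A call has exactly 10 rows; each row is the pose to reach, as a shift and turn from the pose commanded when the call began, along the tool's axes at that moment, turning the shorter way round; what a row does not reach only later rows make up. Full scale, the value 1, is 400 mm for a shift and 2 pi rad for a turn. A row lasts 1/8 s, in which the tool goes at most 62.5 mm and 10.7 degrees, less where a joint would pass 70% of its speed; a pose out of reach is approached as far as the arm can. A call with a number of a shift or a turn outside -1 to 1 is refused whole. A call with a gripper value outside its range is refused whole. The fingers move at their own pace and stop on an object; "force" is the grip in N (left out, the last holds). Time passes only in rows, so rows that repeat a pose let the fingers close, or fill a call up. It gives the time, the measured TCP pose, the force, the opening and the grip force at its end, in the units of the state.
- sense(): the state, without advancing time (a new reading comes with each control period).
- viewer.snapshot(name): name is "scene" or "top" or "wrist"; returns the picture (480x640x3 uint8, red, green, blue); there is no depth.
- viewer.get_calibration(name): a dict with "fx", "fy", "cx", "cy" (pixels), "R" (3x3) and "t" (3): a world point X has camera coordinates R X + t. Camera axes: x right, y down, z forward; pixel columns grow to the right and rows downward; lengths in mm; the calibration is good to about 2 mm. A picture is of the moment at which its call begins: read the wrist's pose just before it. get_calibration takes no time and is no camera call; for the wrist camera it gives the pose at the moment of the call.
- order.hand_in(): hands the job in; it is judged then, once.
The state is a dict: "time": time; "joint_pos": joint angles; "qd": joint speeds; "joint_efforts": joint torques, N m; "tool_pos": TCP position; "tcp_rot": TCP orientation; "ft_force": force on the tool from outside, world axes, zero at the start; "wrist_torque": the same for the moment, N m; "finger_gap": finger opening in mm; "grip_force": force on a finger pad.
Only numpy, scipy, OpenCV 4.12 (cv2) and the standard library are available. Lean on these libraries where they do the work, as an engineer would, in place of code of your own. Each camera call takes 0.05 s, during which the arm holds its last target. There are 200 camera calls.

## Working session

There is one attempt and no reset: what is moved stays moved. The work goes in short steps, Python scripts to look and compute and a tool call to move; the robot and the scene stay as the last step left them, time stands still between calls to the robot, and variables do not carry over. Pictures are saved under pics/ and viewed, at most 10 in all, crops included, and the job is handed in when it is done.

Besides the shell and the picture viewer there is one more tool, called as name(argument=value, ...) on one line, values as JSON. carry_out: Moves the arm, as the interface text tells. Its arguments: {"type":"object","properties":{"increments":{"type":"array"},"force":{"type":"number"}},"required":["increments"]}

```bash
mkdir -p pics; python3 - <<'E'
from bench import sense, viewer, order, r
import cv2
for n in("scene","top"):
    cv2.imwrite(f"pics/{n}0.png",viewer.snapshot(n)[:,:,::-1])
    c=viewer.get_calibration(n);print(n,c)
s=sense();print(s,r.tcp_to_grasp)
E
```

```text
scene {'fx': 434.8490072226467, 'fy': 434.8490072226467, 'cx': 313.2761438988633, 'cy': 240.73504176144957, 'R': array([[-5.37936394e-02,  9.98552073e-01, -4.16540809e-05],
       [ 6.20989035e-01,  3.34210319e-02, -7.83106412e-01],
       [-7.81971139e-01, -4.21520107e-02, -6.21887727e-01]]), 't': array([  74.31973229, -248.332747  , 1853.07673966])}
top {'fx': 592.6646945195394, 'fy': 592.6646945195394, 'cx': 314.6744760733774, 'cy': 245.1190959875441, 'R': array([[ 0.0079988 , -0.99990775,  0.01097815],
       [-0.99638672, -0.00889799, -0.084465  ],
       [ 0.08455489, -0.01026286, -0.99636597]]), 't': array([ -53.00718284,  574.11285783, 1819.15079753])}
{'time': 0.1, 'joint_pos': array([-7.53666419e+01,  7.51345771e+00,  8.53240154e+01, -5.40099106e-04,
        8.72623152e+01, -4.89734271e+00]), 'qd': array([ 0.08029077, -0.09667344, -0.13035962,  0.03936602,  0.02636488,
       -0.00033729]), 'joint_efforts': array([ 1.82968379e-03, -5.70949030e+01, -5.01944232e+01, -7.68075029e-05,
        8.12478655e-03,  6.30315640e-05]), 'tool_pos': array([ 200.43337872, -564.99095923,  230.31208469]), 'tcp_rot': array([-1.79900530e+02, -7.98152183e-03,  1.95307202e+01]), 'ft_force': array([-0.58650393,  0.35190824, -0.71023266]), 'wrist_torque': array([-0.07544796, -0.02792911, -0.02133587]), 'grip_force': 0.0, 'finger_gap': 85.25410219239257} 18.700000000000003
```

View pics/scene0.png

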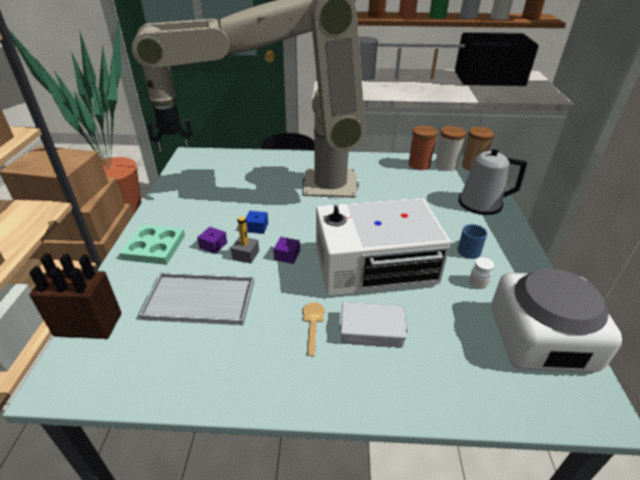

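View pics/top0.png

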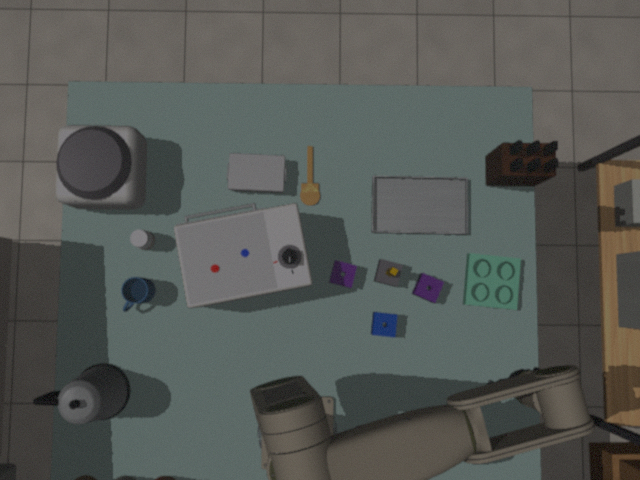

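The top view shows the oven centred near (243,255), the knob near (290,257), the red spot near (215,268), the blue spot near (245,253), and the grey dock with the yellow pen near (392,272). Next I'll enlarge the oven and dock areas.

```bash
python3 - <<'E'
import cv2
a=cv2.imread("pics/top0.png")
c=cv2.resize(a[195:315,165:325],None,fx=5,fy=5,interpolation=cv2.INTER_CUBIC);cv2.imwrite("pics/c1.png",c)
c=a[235:310,325:425];c=cv2.resize(c,None,fx=8,fy=8,interpolation=cv2.INTER_CUBIC);cv2.imwrite("pics/c2.png",cv2.convertScaleAbs(c,alpha=1.6))
E
cat > h.py <<'E'
from bench import sense, viewer, order, r
import numpy as np
from scipy.spatial.transform import Rotation as Ro
def bp(n,u,v,z):
    c=viewer.get_calibration(n)
    d=c["R"].T@np.array([(u-c["cx"])/c["fx"],(v-c["cy"])/c["fy"],1]);o=-c["R"].T@c["t"]
    return o+d*(z-o[2])/d[2]
def pr(n,X):
    c=viewer.get_calibration(n);p=c["R"]@np.array(X,float)+c["t"]
    return np.array([c["fx"]*p[0]/p[2]+c["cx"],c["fy"]*p[1]/p[2]+c["cy"]])
E
```

```text
(no output)
```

View pics/c1.png

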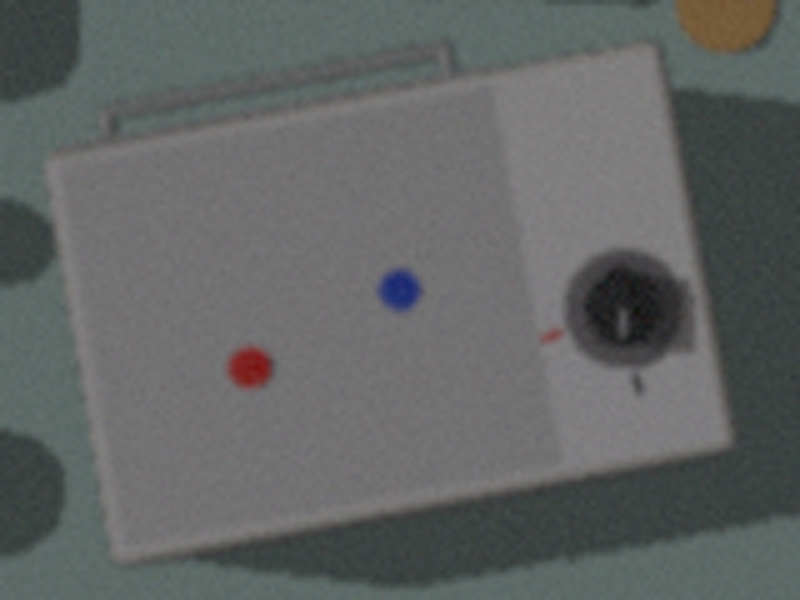

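View pics/c2.png

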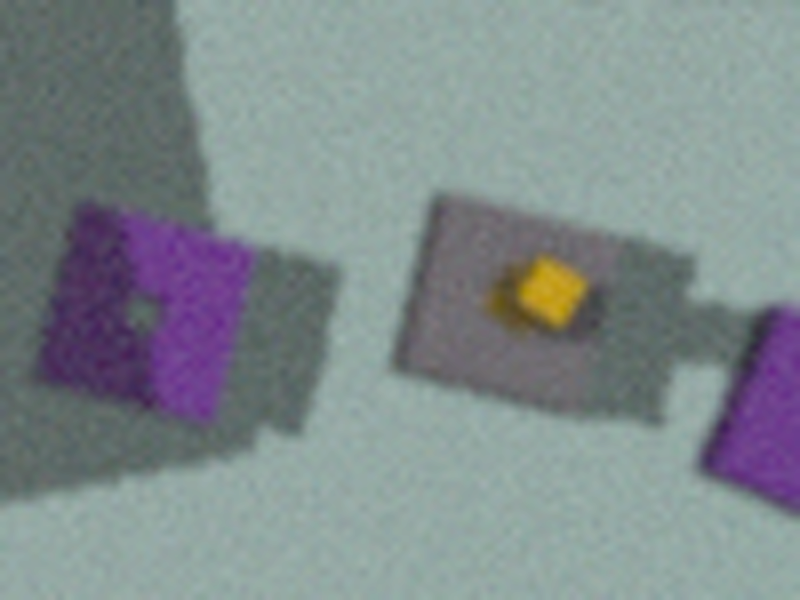

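Crop 1 shows the red spot at (250,368) and the blue spot at (400,290). The knob base is centred at (625,307), with the black tick at (638,385) and the red tick at (552,336). The oven corners are (50,155), (657,45), (730,443) and (118,560). In crop 2 the pen top is centred at (552,292), turned about 31° in the image. The grey dock's top corners are (435,195), (625,240), (590,410) and (400,370).

```bash
python3 - <<'E'
from h import *
f1=lambda X,Y,z:bp("top",165+(X+.5)/5-.5,195+(Y+.5)/5-.5,z)
f2=lambda X,Y,z:bp("top",325+(X+.5)/8-.5,235+(Y+.5)/8-.5,z)
P=[f1(*c,185) for c in((50,155),(657,45),(730,443),(118,560))]
for p in P:print("corner",p.round(1))
print("edges",[np.linalg.norm(P[i]-P[i-1]).round(1) for i in range(4)])
d=P[0]-P[1]+P[3]-P[2];print("oven yaw",np.degrees(np.arctan2(-d[0],d[1])),"c",np.mean(P,0))
k=f1(625,307,187);print("knob",k,"spot",f1(250,368,187),"blue",f1(400,290,187))
for n,c in(("black",(638,385)),("red",(552,336))):
    d=f1(*c,185)-k;print(n,np.degrees(np.arctan2(d[1],d[0])))
D=[f2(*c,50) for c in((435,195),(625,240),(590,410),(400,370))]
print("dock",np.mean(D,0),[np.linalg.norm(D[i]-D[i-1]).round(1) for i in range(4)])
print("pen",f2(552,292,155));Q=[f2(*c,155) for c in((545,255),(590,282),(562,330),(515,305))]
print([np.linalg.norm(Q[i]-Q[i-1]).round(1) for i in range(4)],[np.degrees(np.arctan2(*(Q[i]-Q[i-1])[1::-1])).round(0) for i in range(4)])
print("pen top in scene",pr("scene",f2(552,292,155)), "knobtop",pr("scene",[k[0],k[1],229]),"spot",pr("scene",f1(250,368,187)))
c=viewer.get_calibration("wrist");s=sense();print("cam-in-tool",(Ro.from_euler('xyz',s['tcp_rot'],degrees=True).inv().apply(-c["R"].T@c["t"]-s["tool_pos"])),c["fx"])
E
```

```text
corner [613.  351.7 185. ]
corner [679.4   7.8 185. ]
corner [452.9 -35.9 185. ]
corner [384.5 307.3 185. ]
edges [np.float64(232.8), np.float64(350.3), np.float64(230.7), np.float64(349.9)]
oven yaw 11.102083264700891 c [532.46041364 157.73319605 185.        ]
knob [529.21980295  24.24560551 187.        ] spot [492.88630067 235.35107942 187.        ] blue [537.74720769 151.61298883 187.        ]
black -169.9526009753234
red 112.04732636618851
dock [ 490.27650475 -274.86223086   50.        ] [np.float64(68.4), np.float64(74.7), np.float64(66.5), np.float64(74.1)]
pen [ 490.42859968 -274.88898815  155.        ]
[np.float64(21.1), np.float64(18.8), np.float64(20.1), np.float64(19.1)] [np.float64(-31.0), np.float64(-121.0), np.float64(150.0), np.float64(62.0)]
pen top in scene [242.13132342 217.38730252] knobtop [336.78430347 207.77621418] spot [404.95284263 214.53240655]
cam-in-tool [  84.75892861    0.39507508 -143.19650558] 406.2638306959208
```

```bash
cat >> h.py <<'E'
def rel(c,t):  # c,t: x,y,z,yaw (tool down); prints fractions dx dy dz, turn z
    R=Ro.from_euler('xyz',[180,0,c[3]],degrees=True)
    d=R.inv().apply(np.array(t[:3],float)-c[:3])/400
    print(np.round(d,4),"rz",round(-(t[3]-c[3])/360,4))
def fwd(c,d,rz):
    R=Ro.from_euler('xyz',[180,0,c[3]],degrees=True)
    return np.r_[np.array(c[:3])+R.apply(np.array(d)*400),c[3]-rz*360]
E
python3 - <<'E'
from h import *
c=[200.565,-565.49,231.292,19.526]
m=[370,-260,330,105];rel(c,m);rel(m,[529.5,24,330,191])
E
```

```text
[ 0.6545 -0.5782 -0.2468] rz -0.2374
[0.5826 0.5689 0.    ] rz -0.2389
```

carry_out(increments=[0.6545,-0.5782,-0.2468,0,0,-0.2374,1,0.6545,-0.5782,-0.2468,0,0,-0.2374,1,0.6545,-0.5782,-0.2468,0,0,-0.2374,1,0.6545,-0.5782,-0.2468,0,0,-0.2374,1,0.6545,-0.5782,-0.2468,0,0,-0.2374,1,0.6545,-0.5782,-0.2468,0,0,-0.2374,1,0.6545,-0.5782,-0.2468,0,0,-0.2374,1,0.6545,-0.5782,-0.2468,0,0,-0.2374,1,0.6545,-0.5782,-0.2468,0,0,-0.2374,1,0.6545,-0.5782,-0.2468,0,0,-0.2374,1])

```text
time: 1.35
tool_pos: [369.8, -260.0, 329.7]
tcp_rot: [-180.0, -0.0, 104.7]
ft_force: [0.5, -0.2, -0.8]
finger_gap: 85.4
grip_force: 0.0
```

carry_out(increments=[0.5826,0.5689,0,0,0,-0.2389,0.2,0.5826,0.5689,0,0,0,-0.2389,0.2,0.5826,0.5689,0,0,0,-0.2389,0.2,0.5826,0.5689,0,0,0,-0.2389,0.2,0.5826,0.5689,0,0,0,-0.2389,0.2,0.5826,0.5689,0,0,0,-0.2389,0.2,0.5826,0.5689,0,0,0,-0.2389,0.2,0.5826,0.5689,0,0,0,-0.2389,0.2,0.5826,0.5689,0,0,0,-0.2389,0.2,0.5826,0.5689,0,0,0,-0.2389,0.2], force=30)

```text
time: 2.6
tool_pos: [529.5, 23.7, 329.9]
tcp_rot: [180.0, -0.0, -169.4]
ft_force: [-0.5, 0.0, -0.0]
finger_gap: 51.3
grip_force: 0.0
```

```bash
python3 - <<'E'
from h import *
import cv2
c=viewer.get_calibration("wrist")
cv2.imwrite("pics/w1.png",viewer.snapshot("wrist")[:,:,::-1])
s=sense();print(s['time'],s['tool_pos'],s['tcp_rot'],s['joint_pos'],s['ft_force'],s['finger_gap'])
np.save("w1.npy",np.r_[c["R"].ravel(),c["t"]])
k=[529.2,24.2];print("knob top",pr("wrist",[*k,229]),"base",pr("wrist",[*k,187]),"spot",pr("wrist",[492.9,235.4,187]))
E
```

```text
2.65 [529.51951465  23.72556587 329.96346193] [ 1.79999146e+02 -5.44281900e-03 -1.69290808e+02] [-2.97731503e+00 -4.52849379e+00  8.72800668e+01 -4.61585544e-04
  9.72539174e+01 -1.03686565e+02] [-0.33765115  0.43158839 -0.13986625] 51.245415655593
knob top [320.5356692  239.39153014] base [320.34560928 220.60385526] spot [611.09695344 225.36302283]
```

View pics/w1.png

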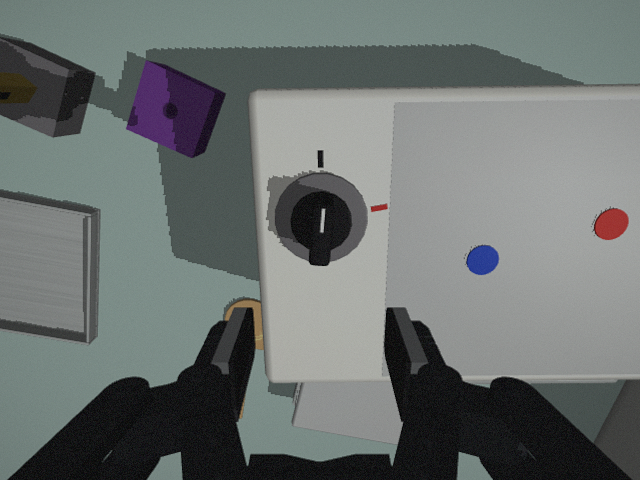

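The wrist view shows the knob base centred near (321,217), with the white mark on the bar from (324,208) to (322,232). The red spot is at (611,224), as predicted. I'll enlarge the knob.

```bash
python3 - <<'E'
import cv2
a=cv2.imread("pics/w1.png")[160:275,260:400]
cv2.imwrite("pics/w1c.png",cv2.convertScaleAbs(cv2.resize(a,None,fx=5,fy=5,interpolation=cv2.INTER_CUBIC),alpha=2.2))
E
```

```text
(no output)
```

View pics/w1c.png

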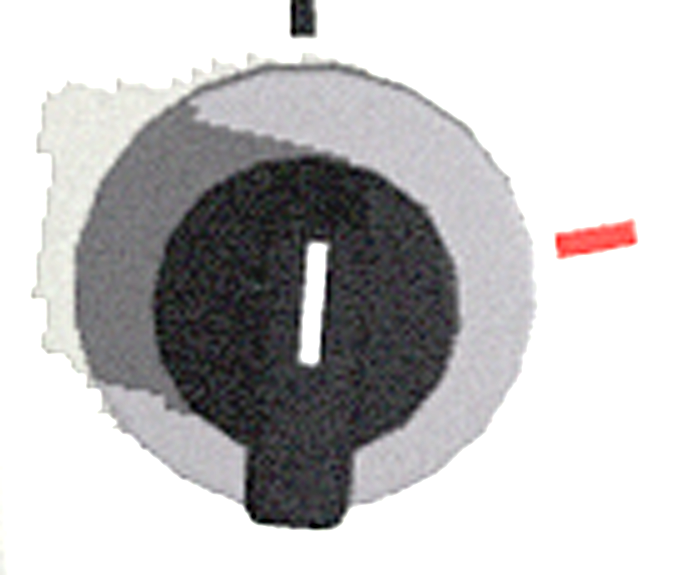

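The crop shows the bar's white mark running from (318,242) to (309,363) and the bar's far end edge centred at (299,522). The base ring is centred at (306,284).

```bash
python3 - <<'E'
from h import *
g=lambda X,Y,z:bp("wrist",260+(X+.5)/5-.5,160+(Y+.5)/5-.5,z)
for z in(187,190):print("base",z,g(306,284,z),"w",np.linalg.norm(g(535,284,z)-g(77,284,z)))
print("disc199",g(307,300,199),np.linalg.norm(g(460,300,199)-g(155,300,199)))
a,b,e=g(318,242,229),g(309,363,229),g(299,520,229)
print(a,b,e,np.degrees(np.arctan2(*(a-e)[1::-1])))
u=np.array([np.cos(np.radians(191.1)),np.sin(np.radians(191.1)),0]);print("centre from end",e+21*u)
print("spot",bp("wrist",611,224,187),"blk tick",g(303,17,185)-g(306,284,188))
c=np.array([200.565,-565.49,231.292,19.526]);c=fwd(c,[.6545,-.5782,-.2468],-.2374);c=fwd(c,[.5826,.5689,0],-.2389);print("cmd",c)
t=[528.5,23.7,206.5,191.5];
rel(c,t)
E
```

```text
base 187 [525.9921665   23.92711303 187.        ] w 66.9775216707417
base 190 [525.15365827  23.75503459 190.        ] w 66.27527759310327
disc199 [524.90418267  23.81437899 199.        ] 42.84761780019476
[508.66958409  21.96582887 229.        ] [524.36979917  23.83537853 229.        ] [545.69204789  26.59338968 229.        ] -172.87536027121416
centre from end [525.08490194  22.55042839 229.        ]
spot [491.92832848 234.89062486 187.        ] blk tick [-37.45656303  -7.56838998  -3.        ]
cmd [529.54754125  23.96005736 330.012      190.994     ]
[ 2.700e-03 -1.000e-04  3.088e-01] rz -0.0014
```

```bash
python3 - <<'E'
from h import *
c=[529.548,23.96,330.012,190.994]
rel(c,[526.3,24,206.5,188.1])
E
```

```text
[0.008  0.0016 0.3088] rz 0.008
```

carry_out(increments=[0.008,0.0016,0.08,0,0,0.008,0.2,0.008,0.0016,0.16,0,0,0.008,0.2,0.008,0.0016,0.22,0,0,0.008,0.2,0.008,0.0016,0.26,0,0,0.008,0.2,0.008,0.0016,0.285,0,0,0.008,0.2,0.008,0.0016,0.3,0,0,0.008,0.2,0.008,0.0016,0.309,0,0,0.008,0.2,0.008,0.0016,0.309,0,0,0.008,0,0.008,0.0016,0.309,0,0,0.008,-0.3,0.008,0.0016,0.309,0,0,0.008,-0.5], force=25)

```text
time: 3.9
tool_pos: [526.5, 24.0, 206.8]
tcp_rot: [-180.0, 0.0, -171.9]
ft_force: [0.1, 0.2, 0.2]
finger_gap: 21.0
grip_force: 0.0
```

carry_out(increments=[0,0,0,0,0,0,-0.7,0,0,0,0,0,0,-0.8,0,0,0,0,0,0,-1,0,0,0,0,0,0,-1,0,0,0,0,0,0,-1,0,0,0,0,0,0,-1,0,0,0,0,0,0.01,-1,0,0,0,0,0,0.02,-1,0,0,0,0,0,0.03,-1,0,0,0,0,0,0.03,-1])

```text
time: 5.15
tool_pos: [526.5, 24.3, 206.8]
tcp_rot: [180.0, 0.0, 177.3]
ft_force: [-2.2, 2.2, 6.5]
finger_gap: 13.6
grip_force: 25.2
```

carry_out(increments=[0,0,0,0,0,0.021,-1,0,0,0,0,0,0.042,-1,0,0,0,0,0,0.063,-1,0,0,0,0,0,0.084,-1,0,0,0,0,0,0.105,-1,0,0,0,0,0,0.126,-1,0,0,0,0,0,0.147,-1,0,0,0,0,0,0.165,-1,0,0,0,0,0,0.178,-1,0,0,0,0,0,0.183,-1])

```text
time: 6.4
tool_pos: [526.9, 25.0, 206.8]
tcp_rot: [179.9, -0.1, 111.4]
ft_force: [1.2, 6.3, 4.4]
finger_gap: 13.6
grip_force: 24.9
```

```bash
python3 - <<'E'
from h import *
s=sense();print(s['tool_pos'],s['tcp_rot'],s['ft_force'],s['wrist_torque'],s['finger_gap'])
E
```

```text
[526.91188959  25.0201352  206.8303633 ] [ 1.79875130e+02 -5.72303998e-02  1.11367686e+02] [1.19720087 6.32340597 4.43666084] [ 1.04155827 -0.24053106  0.04045153] 13.555676771868715
```

Wrist torque shows only friction, so the knob may not have reached its stop yet. I'll turn a little further and feel for it.

carry_out(increments=[0,0,0,0,0,0.003,-1,0,0,0,0,0,0.005,-1,0,0,0,0,0,0.007,-1,0,0,0,0,0,0.008,-1,0,0,0,0,0,0.008,-1,0,0,0,0,0,0.008,-1,0,0,0,0,0,0.008,-1,0,0,0,0,0,0.008,-1,0,0,0,0,0,0.008,-1,0,0,0,0,0,0.008,-1])

```text
time: 7.65
tool_pos: [527.0, 24.8, 206.9]
tcp_rot: [179.9, -0.0, 108.6]
ft_force: [1.5, 6.2, 3.9]
finger_gap: 13.2
grip_force: 38.4
```

```bash
python3 - <<'E'
from h import *
s=sense();print(s['tool_pos'],s['tcp_rot'],s['ft_force'],s['wrist_torque'],s['finger_gap'])
E
```

```text
[526.99617406  24.82108671 206.86829688] [ 1.79878569e+02 -2.72865866e-02  1.08643414e+02] [1.52184476 6.23012025 3.87378193] [ 0.77558589 -0.30271789  0.85510675] 13.240522772746523
```

carry_out(increments=[0,0,0,0,0,0,-0.3,0,0,0,0,0,0,0,0,0,0,0,0,0,0,0,0,0,0,0,0,0,0,0,-0.03,0,0,0,0,0,0,-0.08,0,0,0,0,0,0,-0.15,0,0,0,0,0,0,-0.22,0,0,0,0,0,0,-0.25,0,0,0,0,0,0,-0.25,0,0,0,0,0,0,-0.25,0,0,0,0])

```text
$.increments: bad value
```

```bash
python3 - <<'E'
from h import *
import cv2
a=viewer.snapshot("wrist")[:,:,::-1];cv2.imwrite("pics/w2.png",a)
s=sense();print(s['time'],s['tool_pos'],s['tcp_rot'],s['ft_force'])
c=fwd([529.548,23.96,330.012,190.994],[.008,.0016,.309],.008);c=fwd(c,[0,0,-.25],.03+.183+.008);print(c)
m=[490,-250,300,59];rel(c,m)
E
```

```text
7.7 [526.97368131  24.83999383 206.8527489 ] [ 1.79880685e+02 -2.93230325e-02  1.08646902e+02] [0.90120172 4.51403761 3.55796397]
[526.28467712  23.97799435 306.412      108.554     ]
[-0.6205 -0.3039  0.016 ] rz 0.1376
```

View pics/w2.png

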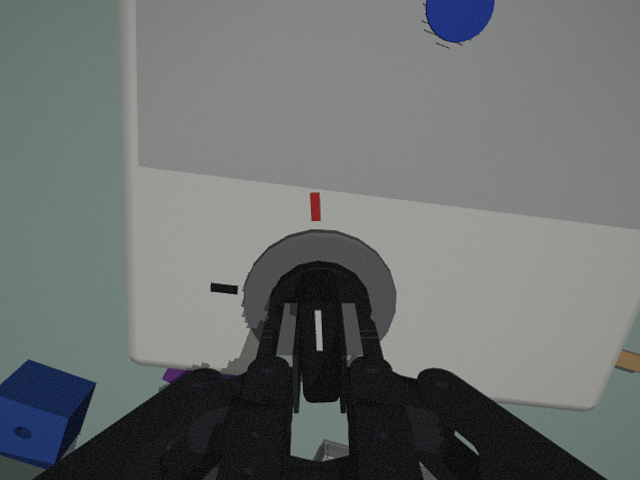

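The release call was refused because I miscounted the values, so the gripper still holds the knob. The picture shows its white mark, at (319,330), lined up with the red tick at (315,207). Sending the release again.

carry_out(increments=[0,0,0,0,0,0,-0.3,0,0,0,0,0,0,0,0,0,0,0,0,0,0,0,0,0,0,0,0,0,0,0,-0.03,0,0,0,0,0,0,-0.08,0,0,0,0,0,0,-0.15,0,0,0,0,0,0,-0.22,0,0,0,0,0,0,-0.25,0,0,0,0,0,0,-0.25,0,0,0,0])

```text
time: 8.95
tool_pos: [526.9, 24.0, 307.9]
tcp_rot: [179.9, 0.1, 108.6]
ft_force: [0.6, 0.7, -0.4]
finger_gap: 42.7
grip_force: 0.0
```

carry_out(increments=[-0.6205,-0.3039,0.016,0,0,0.1376,0,-0.6205,-0.3039,0.016,0,0,0.1376,0,-0.6205,-0.3039,0.016,0,0,0.1376,0,-0.6205,-0.3039,0.016,0,0,0.1376,0,-0.6205,-0.3039,0.016,0,0,0.1376,0,-0.6205,-0.3039,0.016,0,0,0.1376,0,-0.6205,-0.3039,0.016,0,0,0.1376,0,-0.6205,-0.3039,0.016,0,0,0.1376,0,-0.6205,-0.3039,0.016,0,0,0.1376,0,-0.6205,-0.3039,0.016,0,0,0.1376,0])

```text
time: 10.2
tool_pos: [490.2, -249.4, 300.1]
tcp_rot: [180.0, 0.0, 59.1]
ft_force: [1.0, -0.2, -0.4]
finger_gap: 42.5
grip_force: 0.0
```

```bash
python3 - <<'E'
from h import *
import cv2
a=viewer.snapshot("wrist")[:,:,::-1];cv2.imwrite("pics/w3.png",a)
cv2.imwrite("pics/top3.png",viewer.snapshot("top")[:,:,::-1])
s=sense();print(s['time'],s['tool_pos'],s['tcp_rot'],s['ft_force'])
p=pr("wrist",[490.4,-274.9,155]);print(p)
x,y=(p-[80,60]).astype(int);x=max(x,0);y=max(y,0);print(x,y)
cv2.imwrite("pics/w3c.png",cv2.resize(a[y:y+120,x:x+160],None,fx=5,fy=5,interpolation=cv2.INTER_CUBIC))
E
```

```text
10.3 [ 490.15293954 -249.65976344  300.12358319] [ 1.79990048e+02 -1.18414121e-03  5.90602074e+01] [-0.06114001 -0.49808774  0.66506107]
[336.34803249 246.89162229]
256 186
```

View pics/w3c.png

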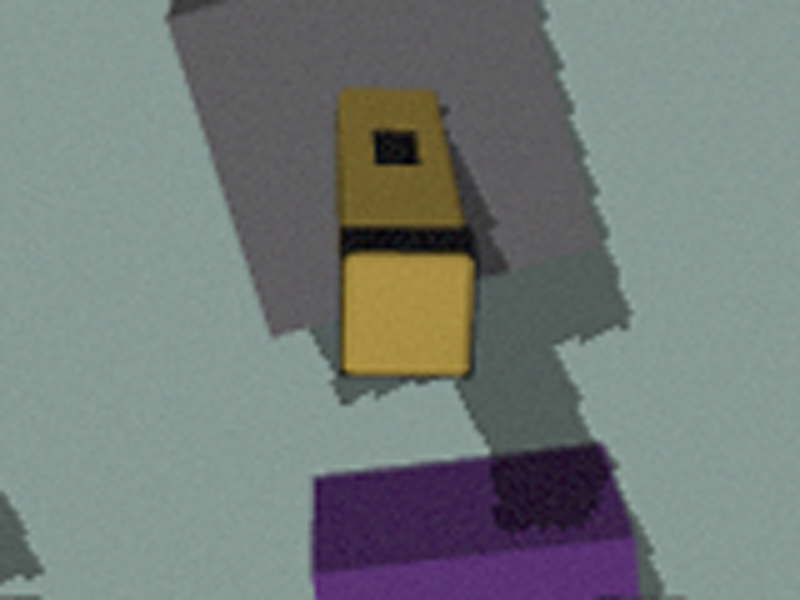

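The crop shows the pen top with corners (342,252), (475,252), (471,376) and (342,376), so the gripper is closely aligned with it.

```bash
python3 - <<'E'
from h import *
g=lambda X,Y,z=155:bp("wrist",256+(X+.5)/5-.5,186+(Y+.5)/5-.5,z)
Q=[g(*c) for c in((342,252),(475,252),(471,376),(342,376))]
m=np.mean(Q,0);print(m,[(np.linalg.norm(Q[i]-Q[i-1]).round(1),np.degrees(np.arctan2(*(Q[i]-Q[i-1])[1::-1])).round(1)) for i in range(4)])
c=fwd([526.285,23.978,306.412,108.554],[-.6205,-.3039,.016],.1376);print(c)
rel(c,[*m[:2],101,59])
E
```

```text
[ 490.22275251 -276.33671114  155.        ] [(np.float64(20.0), np.float64(59.3)), (np.float64(19.9), np.float64(-30.9)), (np.float64(20.0), np.float64(-121.2)), (np.float64(19.7), np.float64(149.1))]
[ 490.01999591 -250.00178589  300.012        59.018     ]
[-0.0562  0.0343  0.4975] rz 0.0001
```

carry_out(increments=[-0.056,0.034,0.05,0,0,0,0.1,-0.056,0.034,0.15,0,0,0,0.1,-0.056,0.034,0.25,0,0,0,0.1,-0.056,0.034,0.33,0,0,0,0.1,-0.056,0.034,0.4,0,0,0,0.1,-0.056,0.034,0.45,0,0,0,0.1,-0.056,0.034,0.48,0,0,0,0.1,-0.056,0.034,0.4975,0,0,0,0.1,-0.056,0.034,0.4975,0,0,0,0,-0.056,0.034,0.4975,0,0,0,-0.3], force=35)

```text
time: 11.55
tool_pos: [490.7, -276.6, 102.0]
tcp_rot: [179.9, 0.0, 59.0]
ft_force: [0.4, -0.8, 0.0]
finger_gap: 29.9
grip_force: 0.0
```

carry_out(increments=[0,0,0,0,0,0,-0.5,0,0,0,0,0,0,-0.7,0,0,0,0,0,0,-0.9,0,0,0,0,0,0,-1,0,0,0,0,0,0,-1,0,0,0,0,0,0,-1,0,0,0,0,0,0,-1,0,0,0,0,0,0,-1,0,0,0,0,0,0,-1,0,0,0,0,0,0,-1])

```text
time: 12.8
tool_pos: [490.5, -276.5, 101.8]
tcp_rot: [179.9, 0.0, 59.0]
ft_force: [-1.6, 0.5, 5.7]
finger_gap: 19.5
grip_force: 35.7
```

```bash
python3 - <<'E'
from h import *
s=sense();print(s['time'],s['tool_pos'],s['tcp_rot'],s['ft_force'],s['wrist_torque'],s['finger_gap'],s['grip_force'])
c=fwd([490.02,-250.002,300.012,59.018],[-.056,.034,.4975],0);print(c)
E
```

```text
12.8 [ 490.53029003 -276.4508848   101.84987265] [1.79937569e+02 2.07277578e-03 5.90173965e+01] [-1.5641113   0.53406979  5.6864289 ] [0.21221637 0.27108863 0.00128021] 19.502700949146842 35.72060823440552
[ 490.14885497 -276.20702617  101.012        59.018     ]
```

carry_out(increments=[0,0,-0.02,0,0,0,-1,0,0,-0.06,0,0,0,-1,0,0,-0.12,0,0,0,-1,0,0,-0.2,0,0,0,-1,0,0,-0.3,0,0,0,-1,0,0,-0.4,0,0,0,-1,0,0,-0.5,0,0,0,-1,0,0,-0.58,0,0,0,-1,0,0,-0.63,0,0,0,-1,0,0,-0.645,0,0,0,-1])

```text
time: 14.05
tool_pos: [490.5, -276.5, 361.7]
tcp_rot: [179.8, 0.0, 59.0]
ft_force: [-0.2, -0.1, 0.1]
finger_gap: 19.5
grip_force: 35.0
```

```bash
python3 - <<'E'
from h import *
s=sense();print(s['time'],s['tool_pos'],s['tcp_rot'],s['ft_force'],s['wrist_torque'],s['finger_gap'],s['grip_force'])
c=[490.149,-276.207,101.012+258,59.018];rel(c,[491,-20,359,59]);rel([491,-20,359,59],[492.3,235.1,320,59])
E
```

```text
14.05 [ 490.53887493 -276.47882429  361.72938728] [1.79793916e+02 1.10980499e-02 5.90164100e+01] [-0.21776827 -0.09245262  0.14490488] [-0.00560041 -0.02383287  0.04292971] 19.52802557048561 35.03579378128052
[ 0.5502 -0.3279  0.    ] rz 0.0001
[ 0.5483 -0.3257  0.0975] rz 0.0
```

carry_out(increments=[0.05,-0.03,0,0,0,0,-1,0.12,-0.0715,0,0,0,0,-1,0.2,-0.119,0,0,0,0,-1,0.28,-0.167,0,0,0,0,-1,0.36,-0.2145,0,0,0,0,-1,0.42,-0.25,0,0,0,0,-1,0.47,-0.28,0,0,0,0,-1,0.51,-0.304,0,0,0,0,-1,0.54,-0.322,0,0,0,0,-1,0.5502,-0.3279,0,0,0,0,-1])

```text
time: 15.3
tool_pos: [490.9, -19.2, 358.8]
tcp_rot: [-180.0, 0.0, 59.1]
ft_force: [-0.2, 1.2, -0.8]
finger_gap: 19.5
grip_force: 35.0
```

carry_out(increments=[0.05,-0.03,0,0,0,0,-1,0.12,-0.0715,0,0,0,0,-1,0.2,-0.119,0,0,0,0,-1,0.28,-0.167,0,0,0,0,-1,0.36,-0.2145,0,0,0,0,-1,0.42,-0.25,0.02,0,0,0,-1,0.47,-0.28,0.04,0,0,0,-1,0.51,-0.304,0.07,0,0,0,-1,0.54,-0.322,0.09,0,0,0,-1,0.5483,-0.3257,0.0975,0,0,0,-1])

```text
time: 16.55
tool_pos: [492.0, 235.4, 319.0]
tcp_rot: [-180.0, 0.1, 59.0]
ft_force: [0.0, -0.7, -0.9]
finger_gap: 19.5
grip_force: 35.1
```

```bash
python3 - <<'E'
from h import *
import cv2
a=viewer.snapshot("wrist")[:,:,::-1];s=sense();print(s['time'],s['tool_pos'],s['tcp_rot'],s['ft_force'],s['finger_gap'],s['grip_force'])
b=viewer.snapshot("scene")[:,:,::-1]
c=[490.149,-276.207,359.012,59.018];c=fwd(c,[.5502,-.3279,0],0);c=fwd(c,[.5483,-.3257,.0975],0);print(c)
tip=s['tool_pos']-[0,0,96.85]
for n in("wrist","scene"):print(n,"tip",pr(n,tip),"spot",pr(n,[492.3,235.1,187]))
x,y=(pr("scene",[492,235,187])-[30,40]).astype(int)
cr=cv2.resize(b[y:y+60,x:x+60],(400,400),interpolation=cv2.INTER_CUBIC);print(x,y)
w=np.hstack([cv2.resize(a[:, 160:480],(400,600))[0:400],cr]);w=np.hstack([a[80:480,120:520],cr]);cv2.imwrite("pics/w4.png",w)
E
```

```text
16.6 [492.03277564 235.35444089 319.01756433] [-1.79956937e+02  5.84136895e-02  5.90357207e+01] [-0.44464451  0.24457175 -1.03462749] 19.36006809255852 35.05801320075989
[492.19828415 235.08453527 320.012       59.018     ]
wrist tip [318.45001091 240.43102293] spot [319.06885484 224.12192548]
scene tip [406.44091457 204.86617055] spot [404.84977305 214.42086319]
374 174
```

View pics/w4.png

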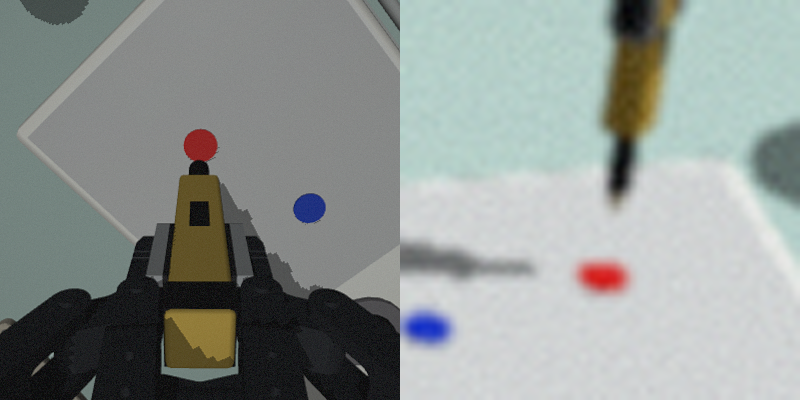

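The left half shows the red spot at (200,146) just beyond the pen's nose, as predicted. In the right half the tip at (616,204) stands above the red spot at (602,277), also as projected. I'll descend gently.

carry_out(increments=[0,0,0.015,0,0,0,-1,0,0,0.03,0,0,0,-1,0,0,0.045,0,0,0,-1,0,0,0.06,0,0,0,-1,0,0,0.07,0,0,0,-1,0,0,0.078,0,0,0,-1,0,0,0.082,0,0,0,-1,0,0,0.085,0,0,0,-1,0,0,0.085,0,0,0,-1,0,0,0.085,0,0,0,-1])

```text
time: 17.9
tool_pos: [492.3, 235.1, 286.2]
tcp_rot: [180.0, -0.0, 59.0]
ft_force: [0.3, 0.4, -1.6]
finger_gap: 19.4
grip_force: 35.1
```

carry_out(increments=[0,0,0.002,0,0,0,-1,0,0,0.004,0,0,0,-1,0,0,0.006,0,0,0,-1,0,0,0.008,0,0,0,-1,0,0,0.01,0,0,0,-1,0,0,0.012,0,0,0,-1,0,0,0.013,0,0,0,-1,0,0,0.013,0,0,0,-1,0,0,0.013,0,0,0,-1,0,0,0.013,0,0,0,-1])

```text
time: 19.15
tool_pos: [492.2, 235.1, 280.9]
tcp_rot: [180.0, -0.0, 59.0]
ft_force: [-0.3, 0.0, 1.2]
finger_gap: 19.5
grip_force: 35.3
```

```bash
python3 - <<'E'
from h import *
F=[]
for i in range(6):
    viewer.snapshot("top");s=sense();F.append(s['ft_force'])
print(s['time'],s['tool_pos'],s['tcp_rot'],np.array(F).round(2),s['finger_gap'],s['grip_force'])
E
```

```text
19.45 [492.22534229 235.10649157 280.84864124] [ 1.79996160e+02 -3.84658625e-03  5.90201573e+01] [[ 0.07 -0.48  1.6 ]
 [ 0.44 -1.    0.89]
 [-1.46 -0.67  1.03]
 [-0.6  -0.57  1.32]
 [ 0.09 -0.42  0.9 ]
 [-0.39  0.33  0.91]] 19.36040303806094 35.3094881772995
```

carry_out(increments=[0,0,0.002,0,0,0,-1,0,0,0.004,0,0,0,-1,0,0,0.006,0,0,0,-1,0,0,0.007,0,0,0,-1,0,0,0.007,0,0,0,-1,0,0,0.007,0,0,0,-1,0,0,0.007,0,0,0,-1,0,0,0.007,0,0,0,-1,0,0,0.007,0,0,0,-1,0,0,0.007,0,0,0,-1])

```text
time: 20.7
tool_pos: [492.2, 235.1, 278.0]
tcp_rot: [180.0, -0.0, 59.0]
ft_force: [-1.4, 0.4, 2.8]
finger_gap: 19.6
grip_force: 35.4
```

```bash
python3 - <<'E'
from h import *
import cv2
F=[]
for i in range(8):
    b=viewer.snapshot("scene");s=sense();F.append(s['ft_force'])
a=viewer.snapshot("wrist")
print(s['time'],s['tool_pos'],s['tcp_rot'],np.mean(F,0).round(2),s['finger_gap'])
cv2.imwrite("pics/w5.png",np.hstack([a[80:480,120:520],cv2.resize(b[170:235,320:450],(400,200),interpolation=cv2.INTER_CUBIC).repeat(2,0)])[:,:,::-1])
E
```

```text
21.1 [492.22049062 235.08881417 278.02358981] [ 1.79996786e+02 -2.60391228e-03  5.90175216e+01] [-0.08  0.02  2.53] 19.58046959868684
```

View pics/w5.png

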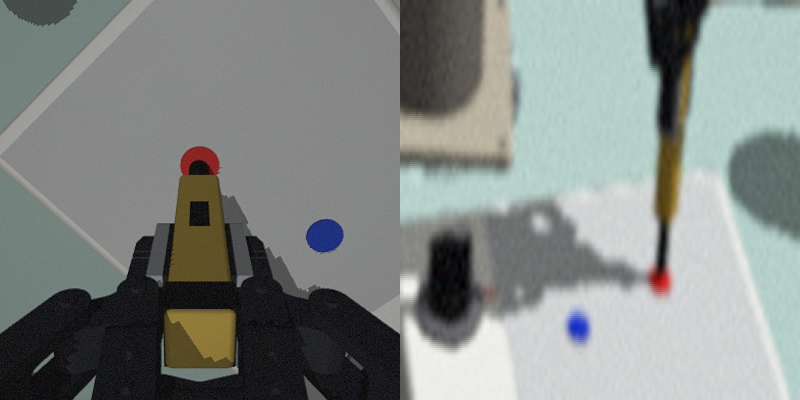

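The pen stands upright on the red spot, at (200,160) in the wrist view and (660,280) in the scene view. Contact force is about 3.4 N, so the tip is pushed in about 6 of its 12 mm. The knob is still at on.

```bash
python3 -c "
from bench import order
print(order.hand_in())"
```

```text
the job is handed in; nothing more can be done
None
```

The job is handed in: the timer knob was turned to its on stop before the pen left its dock, and the gripper is holding the pen upright on the red spot with its tip pushed in about 6 of 12 mm (about 3.4 N).

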